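Turn the slotted block in the toolmaker's vise for its next pass

ROBOT

A 6-joint arm with a two-finger parallel gripper is mounted at the origin on the work surface. World frame = base frame: x ahead of the robot, y to its left, z up, the work surface at z = 0. Lengths are in m, angles in degrees, forces in N, time in s.
With the tool pointing down it reaches from about 0.375 to 0.9 m from the base axis. Payload 3.1 kg.
Tool frame: the origin (TCP) lies between the finger pads; the fingertips stand 11 mm ahead of it and the grasp point (between the pads) lies 8 mm behind it; z points along the fingers, y is the line along which they close (so a half turn about z gives the same grasp; the last joint's range is limited). The gripper opens to 87 mm and grips with 3 to 60 N. Pads are 19 mm wide; open, the fingers measure 117 mm over their backs; the gripper's body (75 mm by 190 mm) begins 51 mm behind the grasp point.
Start: joints at [-80.873, 30.224, 82.088, -0, 67.689, -10.227], TCP at [0.207, -0.59, 0.234] pointing down, gripper open.
Joint ranges: [-176.69, 176.69], [-43.24, 126.21], [12.49, 139.97], [-82, 262], [0, 151.66], [-163.58, 163.58]. Speed limits (degrees/s): [159.86, 159.86, 180, 180, 180, 180].

INTERFACE

Orientations are given as a 3x3 rotation matrix whose columns are the frame's x, y, z axes.
In Python, from rig import bot, viewer, workorder, nets gives the robot as it stands. The module is installed in compiled form; this text tells all that it offers.
- The arm moves only by the tool move_arm, never from a script. Its argument "increments" is a list of rows, each a list of 7 numbers: the shift along the tool's x, y, z normalised to -1 to 1, where 1 is 0.3 m, then the turn, a rotation vector about the tool's x, y, z normalised to -1 to 1, where 1 is pi rad, then the opening, from 0 (shut) to 1 (fully open). In form: [[tx, ty, tz, wx, wy, wz, grip], ...]. A call has 1 to 10 rows; each row is the pose to reach, as a shift and turn from the pose commanded when the call began, along the tool's axes at that moment, turning the shorter way round; what a row does not reach only later rows make up. A row lasts 1/12 s, in which the tool goes at most 41.7 mm and 7.16 degrees, less where a joint would pass 70% of its speed; a pose out of reach is approached as far as the arm can. A call with a number of a shift or a turn outside -1 to 1 is refused whole. A call with a gripper value outside its range is refused whole. The fingers move at their own pace and stop on an object; the grip force is fixed at half the most. Time passes only in rows, so rows that repeat a pose let the fingers close. It gives the time, the measured TCP pose, the force, the opening and the grip force at its end, in the units of the state.
- bot.read_state(): the state, without advancing time (a new reading comes with each control period).
- viewer.capture(name): name is "scene" or "top"; returns a dict with "image" (384x512x3 uint8, blue, green, red), "K" (3x3 intrinsics, pixels), "eye" and "orientation" of the camera in the world. Camera axes: x right, y up, looking along -z (the intrinsics and any distortion apply to the point x, -y, -z); pixel columns grow to the right and rows downward; lengths in m; the calibration is good to about 2 mm. A picture is of the moment at which its call begins. There is no depth.
- workorder.hand_in(): hands the job in; it is judged then, once.
Trained networks look in the newest picture that a camera, given by its name, has taken for a name from the list of things; names that differ only in an ending like _2 or _b are one class to them, and where a whole thing is asked for, a point or a joint stands for the part that bears it (a point fixed in the world has none). Each returns a list of dicts, best first, with "conf" (0 to 1); they miss things now and then, are a little off and sometimes report something else, mostly with a low value. They report only what shows in the picture. A call takes as long as a camera call. They do not tell look-alikes from the thing itself.
- nets.find_in(camera, thing): "location" ([column, row] in pixels, amid what is visible of it).
The state is a dict: "time_s": time; "joint_positions": joint angles; "qvel": joint speeds; "tau": joint torques, N m; "position": TCP position; "tcp_rot": TCP orientation; "force": force on the tool from outside, world axes, zero at the start; "moment": the same for the moment, N m; "opening": opening from 0.0 (shut) to 1.0 (fully open); "grasp_force": force on a finger pad.
Only numpy, scipy, OpenCV 4.12 (cv2) and the standard library are available. Lean on these libraries where they do the work, as an engineer would, in place of code of your own. Each camera call takes 0.05 s, during which the arm holds its last target. There are 200 camera calls.

TASK

The slot has been milled in the aluminium block and the vise jaw is slack. Open the sliding jaw, give the block a quarter turn about its long axis so that its slotted face goes flat against the fixed jaw, and set it back flat on the vise bed, overhanging both sides about equally; then bring the sliding jaw up gently until it bears on the block, and let go. Do not disturb the other things on the bench.

Things in the scene. Friction and masses are not known exactly. Their poses are not given: they have to be found in the camera images.
- vise: small steel toolmaker's vise bolted on a dark base plate (210 x 110 x 12 mm); it never moves. Origin on the bench top, on the vise's middle line. x runs along the slide, from the sliding jaw towards the fixed jaw; y across; z up. Four toe clamps on the plate, at x = +45 and -85 mm, reach 53 mm to each side of the middle line and are 32 mm high at most.
- fixed_face (a point): middle of the fixed jaw's gripping face, at x +22 mm, z 49.5 mm in the vise frame; axes as the vise's. The face looks to -x, 50 mm wide (y), from the bed up to 62 mm above the bench; the jaw is 30 mm thick in x.
- vise_bed (a point): point on top of the vise bed, 37 mm above the bench, on the middle line, 22 mm before the fixed jaw's face; axes as the vise's. The bed is flat, 47 mm wide, from x -95 mm up to the fixed jaw.
- jaw (a joint): opening between the two jaw faces, in m: 0 closed, 0.07 at most; grows as the sliding jaw goes to the vise's -x. The jaw is loose: it slides along the bed against about 2.5 N of friction and stays where it is left. Its face is at x = 22 mm - opening in the vise frame.
- jaw_grip (a point): point inside the sliding jaw, mid-width, 12.5 mm above the bed, 16 mm behind its face; axes as the vise's. The jaw is 50 mm wide (y), 1.5 mm wider than the bed on each side; 25 mm high above the bed for the first 28 mm behind its face, then 17 mm high for 14 mm more. It can be gripped from above across its width, or pushed from behind.
- block_centre (a point): centre of the aluminium block, the workpiece: 28 mm (its x) by 64 mm (its y, the long axis) by 44 mm (its z), about 0.2 kg. At the start it stands on the vise bed, loose between the jaws, 44 mm tall, long axis along the vise's y, slotted face (its +z) up, its ends overhanging the 50 mm wide vise on both sides.
- slot_face (a point): centre of the block's slotted face (28 x 64 mm), 22 mm from the block's centre along its +z, level with the lands either side of the slot; axes as the block's. The slot is 12 mm wide, 6 mm deep, and runs the full 64 mm.
- can: spray can, 54 mm across, 160 mm tall, standing near the vise; origin under its base
- oil: grey oil bottle, 56 mm across, 140 mm tall, standing near the vise; origin under its base
- jar: wide low jar of paste, 72 mm across, 75 mm tall, standing near the vise; origin under its base
- file: flat file, 235 mm long along its x with a wooden handle 22 mm thick at -x, lying beyond the fixed jaw; origin on the bench near the ferrule
- brush: chip brush, 200 mm long along its x, lying behind the sliding jaw's end of the vise; origin on the bench under its middle
- offcut: plain aluminium offcut, 90 (x) x 30 x 25 mm high, lying beside the vise; origin under its middle
- caliper: caliper, 230 mm long, 14 mm high, lying flat to the left; origin under its middle
- wrench: wrench, 190 mm long along its x, lying to the right; origin on the bench near its middle
Not all that is in view belongs to the job. What is shaped like the part that bears block_centre but red is not meant.

How it is judged (in metres and radians):
At the end, for the whole second after the job is handed in: The block lies at rest flat on the bed (height within 3 mm), square to the vise within 0.05 rad, slotted face within 2.5 mm of the fixed jaw, middle within 7 mm of the vise's middle line; the sliding jaw is still and bears on it (opening 42.5 to 45.8 mm for the 44 mm block) (x of slot_face in the frame of vise between 0.0195 and 0.0245 m and y of block_centre in the frame of vise between -0.007 and 0.007 m and z of block_centre in the frame of vise between 0.048 and 0.0535 m and angle between the y axis of block_centre and the y axis of vise, either way round below 0.05 rad and angle between the x axis of block_centre and the z axis of vise, either way round below 0.05 rad and value of joint jaw between 0.0425 and 0.0458 m and linear speed of block below 0.01 m/s and velocity of joint jaw between -0.005 and 0.005 m/s); the robot touches nothing.
It fails at once if a bystander is shifted by more than 25 mm (distance of any of can, oil, jar, file, brush, offcut, caliper, wrench from where it was at the start of the episode above 0.025 m).
It fails at once if a standing can, bottle or jar is tipped (angle between any of can, oil, jar's own z axis and vertical above 0.35 rad).
It fails at once if the block is rammed or crushed in the vise (more than 90 N) (contact force between block and vise above 90 N).
It also fails if it takes over 61 s, if anything falls off the work surface, if the arm or the gripper's body presses on something with over 40 N, if the wrist force passes 120 N, or if a joint passes its speed limit or range.

## Working session

There is one attempt and no reset: what is moved stays moved. The work goes in short steps, Python scripts to look and compute and a tool call to move; the robot and the scene stay as the last step left them, time stands still between calls to the robot, and variables do not carry over. Pictures are saved under pics/ and viewed, at most 10 in all, crops included, and the job is handed in when it is done.

Besides the shell and the picture viewer there is one more tool, called after "Call:" as name(argument=value, ...), one argument or row to a line, values as JSON. move_arm: Moves the arm, as the interface text tells. Its arguments: {"type":"object","properties":{"increments":{"type":"array"}},"required":["increments"]}

```bash
mkdir -p pics
cat > h.py <<'E'
import numpy as np, cv2
from rig import bot, viewer, workorder, nets
def cap(n,save=None):
    c=viewer.capture(n)
    if save: cv2.imwrite('pics/'+save,c['image'])
    return c
def ray(c,px,z):
    K=np.array(c['K']);R=np.array(c['orientation']);e=np.array(c['eye'])
    d=np.linalg.inv(K)@np.array([px[0],px[1],1.]);d=R@np.array([d[0],-d[1],-d[2]])
    return e+d*(z-e[2])/d[2]
def proj(c,p):
    K=np.array(c['K']);R=np.array(c['orientation']);e=np.array(c['eye'])
    q=R.T@(np.array(p)-e);u=K@np.array([q[0],-q[1],-q[2]]);return u[:2]/u[2]
E
python3 - <<'E'
from h import *
np.set_printoptions(precision=3,suppress=True)
for n in ('scene','top'):
    c=cap(n,n+'0.png');print(n,c['eye'],c['K'],c['orientation'],[k for k in c])
    for t,z in [('vise',.03),('block_centre',.06),('slot_face',.081),('jaw_grip',.05),('fixed_face',.05),('vise_bed',.037),('can',.08),('oil',.07),('jar',.04),('file',.01),('brush',.01),('offcut',.012),('caliper',.007),('wrench',.005)]:
        print(t,[(np.round(r['location']),round(r['conf'],2),ray(c,r['location'],z)[:2]) for r in nets.find_in(n,t)[:3]])
a,b=[cv2.imread(f'pics/{n}0.png') for n in('scene','top')]
print(bot.read_state())
E
```

```text
scene [ 1.219 -0.752  0.812] [[380.081   0.    259.134]
 [  0.    380.081 190.759]
 [  0.      0.      1.   ]] [[ 0.765 -0.366  0.53 ]
 [ 0.643  0.467 -0.607]
 [-0.026  0.805  0.593]] ['image', 'K', 'eye', 'orientation']
vise [(array([221., 215.]), 0.72, array([ 0.508, -0.126])), (array([265., 183.]), 0.16, array([0.506, 0.1  ]))]
block_centre [(array([230., 208.]), 0.77, array([ 0.533, -0.108])), (array([313., 195.]), 0.73, array([0.702, 0.109])), (array([244., 180.]), 0.52, array([0.468, 0.033]))]
slot_face [(array([312., 197.]), 0.64, array([0.716, 0.075])), (array([232., 204.]), 0.55, array([ 0.544, -0.111])), (array([245., 171.]), 0.55, array([0.453, 0.053]))]
jaw_grip [(array([220., 205.]), 0.63, array([ 0.486, -0.109])), (array([227., 216.]), 0.24, array([ 0.543, -0.135]))]
fixed_face [(array([228., 222.]), 0.85, array([ 0.566, -0.154])), (array([277., 237.]), 0.72, array([ 0.724, -0.111]))]
vise_bed [(array([228., 219.]), 0.7, array([ 0.543, -0.132]))]
can [(array([177., 230.]), 0.68, array([ 0.499, -0.294]))]
oil [(array([214., 256.]), 0.95, array([ 0.652, -0.293]))]
jar [(a
[... 1581 characters left out ...]
per [(array([280., 202.]), 0.21, array([ 0.545, -0.093]))]
wrench [(array([381., 208.]), 0.73, array([ 0.506, -0.511])), (array([286., 211.]), 0.49, array([ 0.507, -0.115]))]
{'time_s': 1.5, 'joint_positions': array([-80.873,  30.223,  82.087,  -0.   ,  67.689, -10.224]), 'qvel': array([-0.017,  0.086, -0.052,  0.114, -0.001, -0.016]), 'tau': array([ -0.001, -44.001, -17.698,   0.063,   0.051,  -0.   ]), 'position': array([ 0.207, -0.59 ,  0.234]), 'tcp_rot': array([[ 0.944,  0.331,  0.   ],
       [ 0.331, -0.944, -0.   ],
       [-0.   ,  0.   , -1.   ]]), 'force': array([-0.236,  0.106,  1.279]), 'moment': array([ 0.001,  0.062, -0.006]), 'grasp_force': 0.0, 'opening': 0.9995049615300708}
```

View pics/scene0.png

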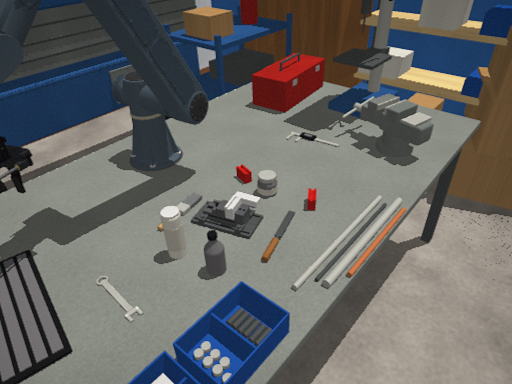

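View pics/top0.png

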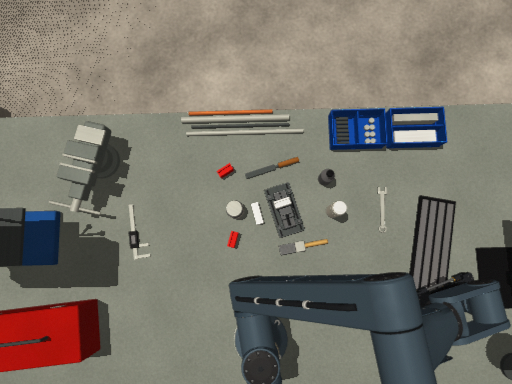

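The silver block stands in the vise at scene (238,205), top (285,202). The look-alikes are the two red slotted blocks, scene (244,174) and (312,199), top (233,240) and (226,170), and the plain offcut at top (257,213). By the description I choose the silver one in the vise, and I'll check it in a close crop.

Run:
```python
import cv2,numpy as np
a=cv2.imread('pics/scene0.png')[180:245,185:270];b=cv2.imread('pics/top0.png')[175:245,245:315]
f=lambda i:cv2.resize(i,(400,int(400*i.shape[0]/i.shape[1])),interpolation=cv2.INTER_CUBIC)
a,b=f(a),f(b);h=max(a.shape[0],b.shape[0])
p=lambda i:cv2.copyMakeBorder(i,0,h-i.shape[0],0,0,cv2.BORDER_CONSTANT)
cv2.imwrite('pics/crop0.png',np.hstack([p(a),p(b)]))
```

```text
(no output)
```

View pics/crop0.png

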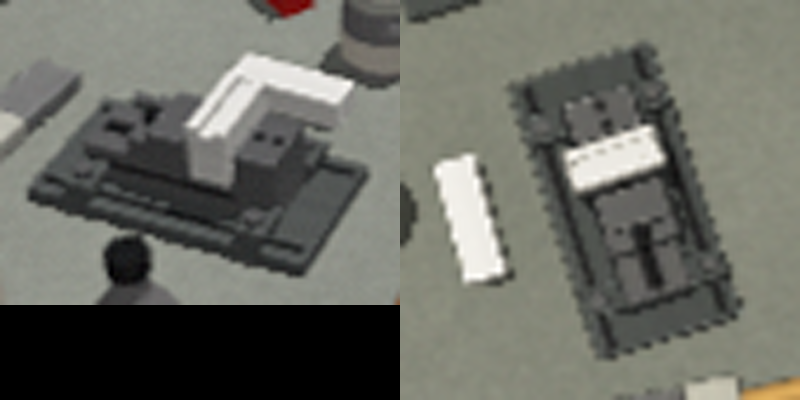

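The crop confirms it: a silver-white block in the vise, slot line along its top, with the stepped sliding jaw on the robot's side (top-crop bottom) and the fixed jaw beyond. The offcut is the plain piece to the left.

Next I fit the block and plate silhouettes.

```bash
cat > fit.py <<'E'
from h import *
from scipy.optimize import minimize
S=6
def hullmask(c,boxes,off,shape):
    m=np.zeros(shape,np.uint8)
    for P in boxes:
        q=np.array([(proj(c,p)-off+.5)*S for p in P],np.float32)
        cv2.fillConvexPoly(m,cv2.convexHull(np.round(q*16).astype(np.int32)),1,shift=4)
    return m
def box(x0,x1,y0,y1,z0,z1,pose):
    X,Y,a=pose;ca,sa=np.cos(a),np.sin(a)
    return [(X+ca*x-sa*y,Y+sa*x+ca*y,z) for x in(x0,x1) for y in(y0,y1) for z in(z0,z1)]
def crop(c,o,w,h):
    return cv2.resize(c['image'][o[1]:o[1]+h,o[0]:o[0]+w],None,fx=S,fy=S,interpolation=cv2.INTER_CUBIC)
def overlay(c,o,w,h,boxes,name):
    im=crop(c,o,w,h)
    for P,col in boxes:
        q=[tuple(int(v) for v in (proj(c,p)-o+.5)*S) for p in P]
        for i in range(8):
            for j in(1,2,4):
                if not i&j: cv2.line(im,q[i],q[i|j],col,1)
    return im
def model(pose,op,bx=None,rot=False,by=0):
    L=[(box(-95,22,-23.5,23.5,37,37.1,pose_mm(pose)),0)]
    return L
E
python3 - <<'E'
from fit import *
c=cap('top');o=np.array([245,175]);im=crop(c,o,72,72);g=im.mean(2)
# block
n,l,st,ce=cv2.connectedComponentsWithStats((g>165).astype(np.uint8))
d=[np.hypot(*(ce[i]-[40*S,28*S])) if st[i,4]>300 else 1e9 for i in range(1,n)];k=1+int(np.argmin(d))
m=cv2.morphologyEx((l==k).astype(np.uint8),cv2.MORPH_CLOSE,np.ones((9,9)));print(st[k]/S)
f=lambda p:(hullmask(c,[box(-.014,.014,-.032,.032,.062,.081,(p[0],p[1],p[2]))],o,m.shape)!=m).sum()/m.sum()
b=min((minimize(f,[.53,-.1,a],method='Nelder-Mead',options=dict(initial_simplex=[[.53,-.1,a],[.54,-.1,a],[.53,-.09,a],[.53,-.1,a+.15]])) for a in(.2,.35)),key=lambda r:r.fun)
print('block',b.x,np.degrees(b.x[2]),b.fun)
# plate
h=im.astype(int).mean(2);print('bench',np.median(h[:40,:40]),h[60*S,30*S],h[30*S:50*S:20,40*S].round())
dm=(h<88).astype(np.uint8)|m
n,l,st,ce=cv2.connectedComponentsWithStats(dm);k=1+np.argmax(st[1:,4]);print(st[k]/S)
P=np.zeros_like(m);hu=cv2.convexHull(np.argwhere(l==k)[:,::-1].astype(np.int32));cv2.fillConvexPoly(P,hu,1)
f=lambda p:(hullmask(c,[box(-.105,.105,-.055,.055,0,.012,p)],o,m.shape)!=P).sum()/P.sum()
a=b.x[2];s=[.49,-.1,a]
r=minimize(f,s,method='Nelder-Mead',options=dict(initial_simplex=[s,[.5,-.1,a],[.49,-.09,a],[.49,-.1,a+.1]]))
print('plate',r.x,np.degrees(r.x[2]),r.fun)
ca,sa=np.cos(r.x[2]),np.sin(r.x[2]);dd=b.x[:2]-r.x[:2];print('block in plate',dd@[ca,sa],dd@[-sa,ca])
c2=cap('scene');o2=np.array([185,180])
B=[(box(-.105,.105,-.055,.055,0,.012,r.x),(0,255,255)),(box(-.014,.014,-.032,.032,.037,.081,b.x),(0,0,255))]
i1=overlay(c,o,66,72,B,'');i2=overlay(c2,o2,66,72,B,'')
o3=np.array([187,178])
cv2.imwrite('pics/ov1.png',np.hstack([i1,overlay(c2,np.array([190,180]),66,72,B,'')]))
E
```

```text
[ 28.83333333  22.          17.33333333  11.16666667 679.5       ]
block [ 0.53568556 -0.09631879  0.31398767] 17.990168153451666 0.10537897310513447
bench 96.5 132.0 [205.  88. 100.  86.  96. 101.]
[  19.5           8.           40.5          55.         5460.33333333]
plate [ 0.51050837 -0.10811353  0.29086816] 16.66551823768546 0.03325885353844937
block in plate 0.027502162608447952 0.004078887221079124
```

View pics/ov1.png

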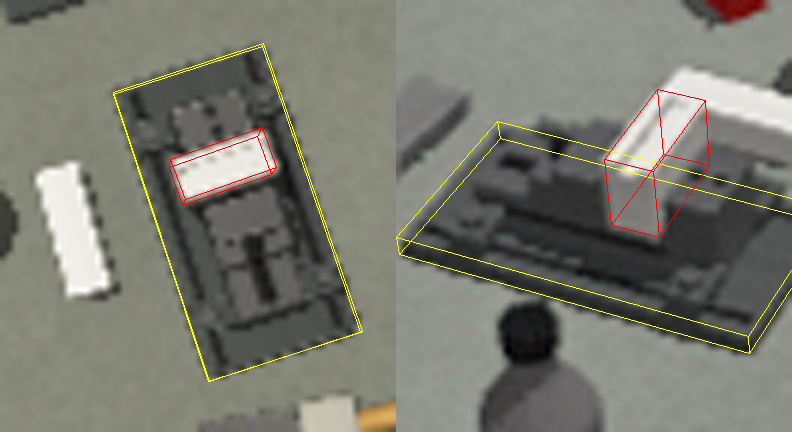

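The plate outline fits well in both views, and the block outline fits to about 2 mm. Taking the plate centre at vise x = -20 (midway between the clamps), the vise origin is about (0.530, -0.102) with yaw 16.7°. The block sits at x≈7.5, y≈4 mm, about touching the fixed jaw, which is consistent. Now the move calculator.

```bash
cat > go.py <<'E'
import sys
from h import *
from scipy.spatial.transform import Rotation as R
V=np.array([.5297,-.1024,0]);yaw=16.7
RV=R.from_euler('z',yaw,degrees=True).as_matrix()
def now():
    s=bot.read_state();p=RV.T@(s['position']-V);T=RV.T@s['tcp_rot']
    return s,p*1000,np.degrees(np.arctan2(T[0,2],-T[2,2])),RV.T@s['force']
def row(x,y,z,t):  # vise frame mm, tilt deg
    s=bot.read_state();T=s['tcp_rot']
    G=RV@R.from_euler('y',-t,degrees=True).as_matrix()@np.diag([1,-1,-1])
    d=T.T@(V+RV@np.array([x,y,z])/1000-s['position'])/.3
    return np.r_[d,R.from_matrix(T.T@G).as_rotvec()/np.pi].round(4).tolist()
if __name__=='__main__':
    s,p,t,f=now();print('t',s['time_s'],'p',p.round(1),'tilt',t.round(2),'F',f.round(1),'j',np.round(s['joint_positions']),'open',round(s['opening'],3))
    for a in sys.argv[1:]: print(a,row(*map(float,a.split(','))))
E
python3 go.py -80,-250,240,0 -27,0,200,0
```

```text
t 1.6 p [-448.9 -374.   233.6] tilt -0.0 F [-0.2 -0.3  0.7] j [-81.  30.  82.  -0.  68. -10.] open 1.0
-80,-250,240,0 [1.2476, -0.3559, -0.0215, 0.0, 0.0, 0.0148]
-27,0,200,0 [1.4627, -1.1801, 0.1119, 0.0, 0.0, 0.0148]
```

Call:
move_arm(
  increments=[
    [0.15, -0.12, 0, 0, 0, 0, 1],
    [0.28, -0.23, 0, 0, 0, 0.005, 1],
    [0.41, -0.33, 0, 0, 0, 0.01, 1],
    [0.54, -0.44, 0, 0, 0, 0.0148, 1],
    [0.67, -0.54, 0, 0, 0, 0.0148, 1],
    [0.8, -0.65, 0, 0, 0, 0.0148, 1],
    [0.93, -0.75, 0, 0, 0, 0.0148, 1],
    [1, -0.81, 0, 0, 0, 0.0148, 1],
    [1, -0.81, 0, 0, 0, 0.0148, 1],
  ],
)

```text
time_s: 2.35
position: [0.4046, -0.2687, 0.2338]
tcp_rot: [[0.958, 0.287, 0.001], [0.287, -0.958, -0.0], [0.0, 0.001, -1.0]]
force: [1.3, -0.5, 0.2]
opening: 0.999
grasp_force: 0.0
```

```bash
python3 go.py -27,0,200,0 -27,0,48,0
```

```text
t 2.35 p [-167.6 -123.4  233.8] tilt 0.02 F [ 1.1 -0.8  0.2] j [-47.  20. 102.   0.  59.  27.] open 0.999
-27,0,200,0 [0.4683, -0.4117, 0.1128, 0.0002, -0.0001, -0.0002]
-27,0,48,0 [0.4681, -0.412, 0.6194, 0.0002, -0.0001, -0.0002]
```

Call:
move_arm(
  increments=[
    [0.12, -0.1, 0, 0, 0, 0, 1],
    [0.24, -0.2, 0, 0, 0, 0, 1],
    [0.35, -0.3, 0, 0, 0, 0, 1],
    [0.47, -0.41, 0, 0, 0, 0, 1],
    [0.47, -0.412, 0.1, 0, 0, 0, 1],
    [0.468, -0.412, 0.22, 0, 0, 0, 1],
    [0.468, -0.412, 0.34, 0, 0, 0, 1],
    [0.468, -0.412, 0.42, 0, 0, 0, 1],
    [0.468, -0.412, 0.44, 0, 0, 0, 1],
    [0.468, -0.412, 0.44, 0, 0, 0, 1],
  ],
)

```text
time_s: 3.18
position: [0.5019, -0.1112, 0.1]
tcp_rot: [[0.958, 0.287, -0.004], [0.287, -0.958, 0.002], [-0.003, -0.003, -1.0]]
force: [0.4, 0.1, -1.2]
opening: 1.001
grasp_force: 0.0
```

```bash
python3 go.py -27,0,48,0
python3 - <<'E'
from fit import *
from go import V
c=cap('scene');o=np.array([160,150]);P=(V[0],V[1],np.radians(16.7))
B=[(box(-.055,-.01,-.025,.025,.037,.062,P),(0,255,0)),(box(.022,.052,-.025,.025,.037,.062,P),(0,255,255))]
cv2.imwrite('pics/ov2.png',overlay(c,o,110,90,B,''))
E
```

```text
t 3.1833 p [-29.2  -0.4 100. ] tilt -0.18 F [ 0.4 -0.1 -1.2] j [-25.  34. 104.  -0.  42.  48.] open 1.001
-27,0,48,0 [0.0078, -0.001, 0.1734, -0.0009, 0.001, -0.0]
```

View pics/ov2.png

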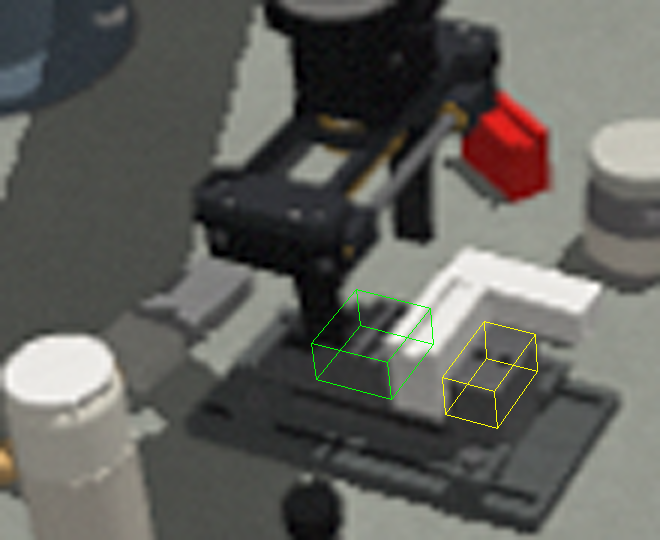

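The picture shows the gripper over the vise, straddling the sliding jaw, and the modelled fixed jaw (yellow, 443–537) lies on the real one. I descend and grip the jaw.

Call:
move_arm(
  increments=[
    [0.005, -0.001, 0.06, -0.001, 0.001, 0, 1],
    [0.008, -0.001, 0.12, -0.001, 0.001, 0, 1],
    [0.008, -0.001, 0.173, -0.001, 0.001, 0, 1],
    [0.008, -0.001, 0.173, -0.001, 0.001, 0, 1],
    [0.008, -0.001, 0.173, -0.001, 0.001, 0, 0.7],
    [0.008, -0.001, 0.173, -0.001, 0.001, 0, 0.6],
    [0.008, -0.001, 0.173, -0.001, 0.001, 0, 0.5],
    [0.008, -0.001, 0.173, -0.001, 0.001, 0, 0.5],
    [0.008, -0.001, 0.173, -0.001, 0.001, 0, 0.5],
    [0.008, -0.001, 0.173, -0.001, 0.001, 0, 0.5],
  ],
)

```text
time_s: 4.07
position: [0.5054, -0.1108, 0.0502]
tcp_rot: [[0.958, 0.287, 0.005], [0.287, -0.958, -0.003], [0.004, 0.004, -1.0]]
force: [0.1, -0.1, -0.6]
opening: 0.631
grasp_force: 0.0
```

```bash
python3 go.py -55,0,48,0
```

```text
t 4.0667 p [-25.7  -1.1  50.2] tilt 0.23 F [ 0.  -0.1 -0.6] j [-25.  39. 106.  -0.  35.  49.] open 0.631
-55,0,48,0 [-0.0976, -0.0037, 0.0071, 0.0012, -0.0013, -0.0]
```

Call:
move_arm(
  increments=[
    [0, 0, 0.006, 0, 0, 0, 0.5],
    [0, 0, 0.006, 0, 0, 0, 0.5],
    [0, 0, 0.006, 0, 0, 0, 0.5],
    [0, 0, 0.006, 0, 0, 0, 0.5],
    [0, 0, 0.006, 0, 0, 0, 0.5],
    [0, 0, 0.006, 0, 0, 0, 0.5],
  ],
)

```text
time_s: 4.57
position: [0.5049, -0.1101, 0.0488]
tcp_rot: [[0.958, 0.287, 0.004], [0.287, -0.958, -0.001], [0.003, 0.002, -1.0]]
force: [-0.9, 3.0, 10.9]
opening: 0.572
grasp_force: 30.0
```

```bash
python3 go.py -55,0,48,0
```

```text
t 4.5667 p [-25.9  -0.2  48.8] tilt 0.19 F [ 0.   3.1 10.9] j [-25.  39. 106.   0.  35.  49.] open 0.572
-55,0,48,0 [-0.0969, -0.0007, 0.0024, 0.0007, -0.0011, -0.0002]
```

Call:
move_arm(
  increments=[
    [-0.01, 0, -0.004, 0, 0, 0, 0.5],
    [-0.025, 0, -0.004, 0, 0, 0, 0.5],
    [-0.04, 0, -0.004, 0, 0, 0, 0.5],
    [-0.055, 0, -0.004, 0, 0, 0, 0.5],
    [-0.07, 0, -0.004, 0, 0, 0, 0.5],
    [-0.085, 0, -0.004, 0, 0, 0, 0.5],
    [-0.1, 0, -0.004, 0, 0, 0, 0.5],
    [-0.1, 0, -0.004, 0, 0, 0, 0.5],
    [-0.1, 0, -0.004, 0, 0, 0, 0.5],
  ],
)

```text
time_s: 5.32
position: [0.4746, -0.1191, 0.0488]
tcp_rot: [[0.958, 0.287, 0.001], [0.287, -0.958, -0.001], [0.0, 0.001, -1.0]]
force: [-3.3, 2.0, 1.2]
opening: 0.572
grasp_force: 30.0
```

```bash
python3 go.py -55,0,48,0
```

```text
t 5.3167 p [-57.6  -0.2  48.8] tilt 0.01 F [-2.6  2.8  1.2] j [-27.  38. 110.  -0.  32.  46.] open 0.572
-55,0,48,0 [0.0088, -0.0006, 0.0027, 0.0004, -0.0001, -0.0001]
```

Call:
move_arm(
  increments=[
    [0, 0, 0, 0, 0, 0, 0.7],
    [0, 0, 0, 0, 0, 0, 1],
    [0, 0, 0, 0, 0, 0, 1],
    [0, 0, -0.03, 0, 0, 0, 1],
    [0, 0, -0.15, 0, 0, 0, 1],
    [0, 0, -0.28, 0, 0, 0, 1],
    [0, 0, -0.35, 0, 0, 0, 1],
    [0, 0, -0.35, 0, 0, 0, 1],
    [0, 0, -0.35, 0, 0, 0, 1],
  ],
)

```text
time_s: 6.07
position: [0.4771, -0.1197, 0.1558]
tcp_rot: [[0.958, 0.287, 0.008], [0.288, -0.958, -0.005], [0.006, 0.007, -1.0]]
force: [-0.5, 1.1, -0.9]
opening: 0.993
grasp_force: 0.0
```

```bash
python3 - <<'E'
from fit import *
from go import V
P=(V[0],V[1],np.radians(16.7))
B=[(box(-.014+.0075,.0215,-.028,.036,.037,.081,P),(0,0,255)),(box(-.070,-.042,-.025,.025,.037,.062,P),(0,255,0)),(box(.022,.052,-.025,.025,.037,.062,P),(0,255,255))]
cv2.imwrite('pics/ov3.png',np.hstack([overlay(cap('scene'),np.array([190,170]),66,72,B,''),overlay(cap('top'),np.array([250,175]),66,72,B,'')]))
E
python3 go.py 5,0,155,25 7,3,62,25
```

```text
t 6.1667 p [-56.7  -0.2 153.6] tilt 0.14 F [-0.5  0.3 -1.6] j [-27.  27. 106.  -0.  47.  46.] open 1.0
5,0,155,25 [0.2058, -0.0006, -0.0041, 0.0008, 0.1381, 0.0002]
7,3,62,25 [0.2118, -0.0115, 0.3059, 0.0008, 0.1381, 0.0002]
```

View pics/ov3.png

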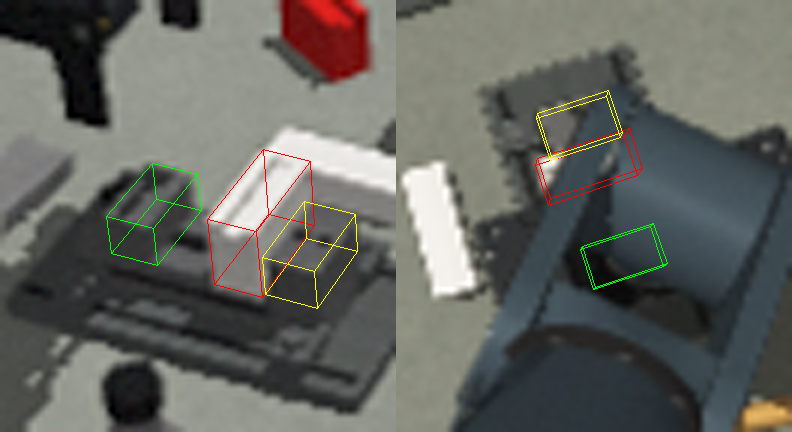

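The jaw is open and the overlay boxes lie on the real block, jaw and fixed jaw. Next: tilt 25°, come over the block and descend.

Call:
move_arm(
  increments=[
    [0.05, -0.003, 0, 0, 0.035, 0, 1],
    [0.1, -0.006, 0, 0, 0.07, 0, 1],
    [0.15, -0.0115, 0, 0, 0.105, 0, 1],
    [0.2, -0.0115, 0, 0, 0.138, 0, 1],
    [0.212, -0.0115, 0.03, 0, 0.138, 0, 1],
    [0.212, -0.0115, 0.06, 0, 0.138, 0, 1],
    [0.212, -0.0115, 0.09, 0, 0.138, 0, 1],
    [0.212, -0.0115, 0.09, 0, 0.138, 0, 1],
    [0.212, -0.0115, 0.09, 0, 0.138, 0, 1],
  ],
)

```text
time_s: 6.92
position: [0.5349, -0.0971, 0.1255]
tcp_rot: [[0.869, 0.287, 0.403], [0.26, -0.958, 0.121], [0.42, 0.0, -0.907]]
force: [0.7, 0.3, 0.7]
opening: 1.001
grasp_force: 0.0
```

```bash
python3 go.py 7,3,62,25
```

```text
t 6.9167 p [  6.5   3.6 125.5] tilt 24.85 F [0.8 0.  0.7] j [-32.  30. 116.  49.  25.  -2.] open 1.001
7,3,62,25 [-0.0875, 0.0019, 0.1926, 0.0001, 0.0008, -0.0001]
```

Call:
move_arm(
  increments=[
    [-0.022, 0.0005, 0.048, 0, 0, 0, 1],
    [-0.044, 0.001, 0.096, 0, 0, 0, 1],
    [-0.066, 0.0015, 0.144, 0, 0, 0, 1],
    [-0.0875, 0.002, 0.192, 0, 0, 0, 1],
    [-0.0875, 0.002, 0.192, 0, 0, 0, 1],
    [-0.0875, 0.002, 0.192, 0, 0.001, 0, 0.85],
    [-0.0875, 0.002, 0.192, 0, 0.001, 0, 0.6],
    [-0.0875, 0.002, 0.192, 0, 0.001, 0, 0.6],
    [-0.0875, 0.002, 0.192, 0, 0.001, 0, 0.6],
    [-0.0875, 0.002, 0.192, 0, 0.001, 0, 0.6],
  ],
)

```text
time_s: 7.75
position: [0.5371, -0.0981, 0.0648]
tcp_rot: [[0.866, 0.288, 0.41], [0.262, -0.958, 0.12], [0.427, 0.004, -0.904]]
force: [-1.2, 0.7, 3.2]
opening: 0.728
grasp_force: 30.0
```

```bash
python3 go.py 7,3,62,25
```

```text
t 7.75 p [ 8.3  2.  64.8] tilt 25.28 F [-0.9  1.   3.2] j [-32.  38. 117.  70.  20. -25.] open 0.728
7,3,62,25 [-0.008, -0.0034, 0.0066, 0.001, -0.0016, 0.0006]
```

Call:
move_arm(
  increments=[
    [0.02, 0, -0.042, 0, 0, 0, 0.6],
    [0.055, 0, -0.117, 0, 0, 0, 0.6],
    [0.1, 0, -0.21, 0, 0, 0, 0.6],
    [0.135, 0.007, -0.286, 0, -0.03, 0, 0.6],
    [0.135, 0.007, -0.286, 0, -0.065, 0, 0.6],
    [0.135, 0.007, -0.286, 0, -0.1, 0, 0.6],
    [0.135, 0.007, -0.286, 0, -0.135, 0, 0.6],
    [0.135, 0.007, -0.286, 0, -0.17, 0, 0.6],
    [0.135, 0.007, -0.286, 0, -0.205, 0, 0.6],
    [0.135, 0.007, -0.286, 0, -0.24, 0, 0.6],
  ],
)

```text
time_s: 8.58
position: [0.5376, -0.1002, 0.1604]
tcp_rot: [[0.933, 0.287, -0.216], [0.278, -0.958, -0.07], [-0.227, 0.006, -0.974]]
force: [0.3, 0.4, -2.6]
opening: 0.736
grasp_force: 30.0
```

```bash
python3 go.py 5,0,160,-65
```

```text
t 8.5833 p [  8.2  -0.2 160.4] tilt -13.15 F [ 0.4  0.3 -2.6] j [-18.  34.  89.  -8.  67.  59.] open 0.736
5,0,160,-65 [-0.0099, -0.0006, 0.0037, 0.0013, -0.2881, -0.0014]
```

Call:
move_arm(
  increments=[
    [0, 0, 0, 0, -0.035, 0, 0.6],
    [0, 0, 0, 0, -0.07, 0, 0.6],
    [0, 0, 0, 0, -0.105, 0, 0.6],
    [0, 0, 0, 0, -0.14, 0, 0.6],
    [0, 0, 0, 0, -0.175, 0, 0.6],
    [0, 0, 0, 0, -0.21, 0, 0.6],
    [0, 0, 0, 0, -0.245, 0, 0.6],
    [0, 0, 0, 0, -0.261, 0, 0.6],
    [0, 0, 0, 0, -0.261, 0, 0.6],
    [0, 0, 0, 0, -0.261, 0, 0.6],
  ],
)

```text
time_s: 9.42
position: [0.5373, -0.0997, 0.1574]
tcp_rot: [[0.481, 0.288, -0.828], [0.143, -0.958, -0.25], [-0.865, 0.001, -0.502]]
force: [-0.0, -0.2, -2.4]
opening: 0.731
grasp_force: 30.0
```

```bash
python3 go.py 4,0,160,-65 4,0,60,-65;  python3 - <<'E'
from fit import *
from go import V,now
P=(V[0],V[1],np.radians(16.7));s,p,t,f=now();x,y,z=p/1000
B=[(box(x-.0058-.022,x-.0058+.022,y-.032,y+.032,z+.0008-.014,z+.0008+.014,P),(0,0,255)),(box(.022,.052,-.025,.025,.037,.062,P),(0,255,255))]
cv2.imwrite('pics/ov4.png',overlay(cap('scene'),np.array([180,120]),100,100,B,''))
E
```

```text
t 9.4167 p [  8.    0.4 157.4] tilt -59.87 F [-0.1 -0.2 -2.4] j [-10.  56.  63. -26. 115.  64.] open 0.731
4,0,160,-65 [-0.0143, 0.0015, 0.0072, 0.0004, -0.0285, -0.0003]
4,0,60,-65 [0.2739, 0.001, 0.1746, 0.0004, -0.0285, -0.0003]
```

View pics/ov4.png

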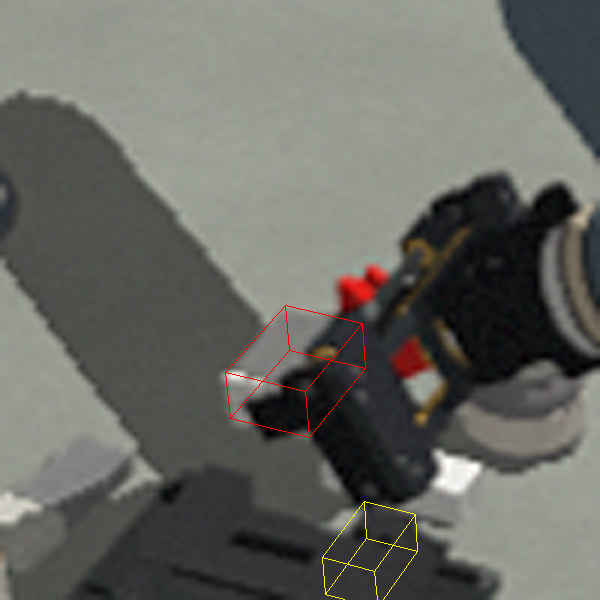

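The block is held, turned with its slotted face towards the fixed jaw and clear above the vise (block at pixels 230–365, 305–437). Another 5° of tilt is needed, then I descend.

```bash
python3 go.py 1,0,110,-64.7 1,0,60,-64.7
```

```text
t 9.4667 p [  8.    0.2 158.5] tilt -59.8 F [-0.3  0.4 -1.8] j [-10.  56.  63. -26. 115.  64.] open 0.732
1,0,110,-64.7 [0.128, 0.0003, 0.1016, 0.0004, -0.0272, -0.0006]
1,0,60,-64.7 [0.272, -0.0001, 0.1854, 0.0004, -0.0272, -0.0006]
```

Call:
move_arm(
  increments=[
    [0.03, 0, 0.03, 0, -0.015, 0, 0.6],
    [0.06, 0, 0.06, 0, -0.0272, 0, 0.6],
    [0.09, 0, 0.08, 0, -0.0272, 0, 0.6],
    [0.128, 0, 0.1015, 0, -0.0272, 0, 0.6],
    [0.17, 0, 0.126, 0, -0.0272, 0, 0.6],
    [0.21, 0, 0.149, 0, -0.0272, 0, 0.6],
    [0.24, 0, 0.167, 0, -0.0272, 0, 0.6],
    [0.265, 0, 0.181, 0, -0.0272, 0, 0.6],
    [0.265, 0, 0.181, 0, -0.0272, 0, 0.6],
    [0.265, 0, 0.181, 0, -0.0272, 0, 0.6],
  ],
)

```text
time_s: 10.3
position: [0.5305, -0.1021, 0.0623]
tcp_rot: [[0.408, 0.288, -0.867], [0.121, -0.958, -0.261], [-0.905, 0.002, -0.425]]
force: [-0.4, 0.0, -2.2]
opening: 0.734
grasp_force: 30.0
```

```bash
python3 go.py 1,0,54,-64.7 1,0,51,-64.7 1,0,49,-64.7
```

```text
t 10.3 p [ 0.8  0.1 62.3] tilt -64.85 F [-0.4  0.1 -2.2] j [-10.  66.  62. -26. 113.  67.] open 0.734
1,0,54,-64.7 [0.0254, 0.0003, 0.0113, 0.0003, 0.0008, -0.0005]
1,0,51,-64.7 [0.0344, 0.0002, 0.0155, 0.0003, 0.0008, -0.0005]
1,0,49,-64.7 [0.0404, 0.0002, 0.0184, 0.0003, 0.0008, -0.0005]
```

Call:
move_arm(
  increments=[
    [0.0127, 0, 0.0056, 0, 0.0008, 0, 0.6],
    [0.0254, 0, 0.0113, 0, 0.0008, 0, 0.6],
    [0.0285, 0, 0.0127, 0, 0.0008, 0, 0.6],
    [0.0315, 0, 0.0141, 0, 0.0008, 0, 0.6],
    [0.0344, 0, 0.0155, 0, 0.0008, 0, 0.6],
    [0.0344, 0, 0.0155, 0, 0.0008, 0, 0.6],
  ],
)

```text
time_s: 10.8
position: [0.5308, -0.1021, 0.0514]
tcp_rot: [[0.411, 0.288, -0.865], [0.121, -0.958, -0.261], [-0.904, 0.002, -0.428]]
force: [-0.8, 1.0, -1.5]
opening: 0.731
grasp_force: 30.0
```

```bash
python3 go.py 1,0,49,-64.7 6,0,50,-64.7
```

```text
t 10.8 p [ 1.2 -0.  51.4] tilt -64.63 F [-0.5  1.2 -1.5] j [-10.  67.  61. -26. 112.  68.] open 0.731
1,0,49,-64.7 [0.0069, -0.0001, 0.004, 0.0004, -0.0004, -0.0006]
6,0,50,-64.7 [0.011, -0.0001, -0.0125, 0.0004, -0.0004, -0.0006]
```

Not touching yet, so I lower in small steps.

Call:
move_arm(
  increments=[
    [0.0024, 0, 0.0012, 0, 0, 0, 0.6],
    [0.0048, 0, 0.0025, 0, 0, 0, 0.6],
    [0.0069, 0, 0.004, 0, 0, 0, 0.6],
    [0.0069, 0, 0.004, 0, 0, 0, 0.6],
  ],
)

```text
time_s: 11.13
position: [0.5309, -0.1021, 0.0505]
tcp_rot: [[0.41, 0.287, -0.866], [0.12, -0.958, -0.261], [-0.904, 0.003, -0.427]]
force: [2.8, 0.9, 4.8]
opening: 0.735
grasp_force: 30.0
```

```bash
python3 go.py 1,0,47,-64.7
```

```text
t 11.1333 p [ 1.2 -0.1 50.5] tilt -64.71 F [2.9 0.1 4.8] j [-10.  67.  61. -26. 112.  68.] open 0.735
1,0,47,-64.7 [0.0104, -0.0003, 0.0056, 0.0004, 0.0001, -0.0008]
```

Bed contact at TCP z 50.5, as predicted. I slide gently towards the fixed jaw.

Call:
move_arm(
  increments=[
    [0.0, 0, -0.004, 0, 0, 0, 0.6],
    [0.001, 0, -0.007, 0, 0, 0, 0.6],
    [0.002, 0, -0.01, 0, 0, 0, 0.6],
    [0.003, 0, -0.013, 0, 0, 0, 0.6],
    [0.003, 0, -0.013, 0, 0, 0, 0.6],
  ],
)

```text
time_s: 11.55
position: [0.5339, -0.1011, 0.0505]
tcp_rot: [[0.409, 0.287, -0.866], [0.121, -0.958, -0.261], [-0.905, 0.002, -0.426]]
force: [-2.8, -0.3, 5.5]
opening: 0.732
grasp_force: 30.0
```

```bash
python3 go.py 7,0,50,-64.7
```

```text
t 11.55 p [ 4.4  0.  50.5] tilt -64.78 F [-2.8  0.5  5.5] j [-10.  67.  61. -26. 112.  68.] open 0.732
7,0,50,-64.7 [0.0052, 0.0001, -0.007, 0.0002, 0.0004, -0.0006]
```

Call:
move_arm(
  increments=[
    [0.0, 0, -0.0035, 0, 0, 0, 0.6],
    [0.0005, 0, -0.007, 0, 0, 0, 0.6],
    [0.0005, 0, -0.007, 0, 0, 0, 0.6],
  ],
)

```text
time_s: 11.8
position: [0.5364, -0.1004, 0.0505]
tcp_rot: [[0.411, 0.288, -0.865], [0.122, -0.958, -0.261], [-0.904, 0.002, -0.429]]
force: [-1.8, -0.9, 3.8]
opening: 0.733
grasp_force: 30.0
```

```bash
python3 go.py 7,0,50,-64.7
```

```text
t 11.8 p [ 7.   0.  50.5] tilt -64.63 F [-2.  -0.4  3.8] j [-10.  67.  60. -26. 113.  67.] open 0.733
7,0,50,-64.7 [0.0016, 0.0001, 0.0008, 0.0004, -0.0004, -0.0005]
```

Call:
move_arm(
  increments=[
    [0.0, 0, -0.0035, 0, 0, 0, 0.6],
    [0.0005, 0, -0.007, 0, 0, 0, 0.6],
    [0.0005, 0, -0.007, 0, 0, 0, 0.6],
  ],
)

```text
time_s: 12.05
position: [0.5379, -0.0999, 0.0506]
tcp_rot: [[0.41, 0.288, -0.865], [0.122, -0.958, -0.261], [-0.904, 0.002, -0.428]]
force: [-4.2, -2.6, 0.4]
opening: 0.732
grasp_force: 30.0
```

```bash
python3 go.py 11,0,50,-64.7
```

```text
t 12.05 p [ 8.5  0.  50.6] tilt -64.65 F [-4.8 -1.3  0.4] j [-10.  67.  60. -26. 113.  67.] open 0.732
11,0,50,-64.7 [0.0053, 0.0001, -0.0066, 0.0004, -0.0003, -0.0004]
```

Contact at TCP x ≈ 8.5. I open the fingers and go straight up.

Call:
move_arm(
  increments=[
    [0, 0, 0, 0, 0, 0, 0.8],
    [0, 0, 0, 0, 0, 0, 1],
    [0, 0, 0, 0, 0, 0, 1],
    [0, 0, 0, 0, 0, 0, 1],
    [-0.02, 0, -0.009, 0, 0, 0, 1],
    [-0.1, 0, -0.047, 0, 0, 0, 1],
    [-0.2, 0, -0.094, 0, 0, 0, 1],
    [-0.3, 0, -0.142, 0, 0, 0, 1],
    [-0.36, 0, -0.17, 0, 0, 0, 1],
    [-0.36, 0, -0.17, 0, 0, 0, 1],
  ],
)

```text
time_s: 12.88
position: [0.54, -0.1, 0.1762]
tcp_rot: [[0.419, 0.287, -0.861], [0.119, -0.958, -0.262], [-0.9, 0.007, -0.435]]
force: [1.2, -0.1, 1.4]
opening: 1.001
grasp_force: 0.0
```

```bash
python3 go.py -10,0,170,0 -57,0,160,0
python3 - <<'E'
from fit import *
from go import V
P=(V[0],V[1],np.radians(16.7))
B=[(box(-.022,.022,-.032,.032,.037,.065,P),(0,0,255)),(box(-.070,-.042,-.025,.025,.037,.062,P),(0,255,0)),(box(.022,.052,-.025,.025,.037,.062,P),(0,255,255))]
cv2.imwrite('pics/ov5.png',np.hstack([overlay(cap('scene'),np.array([190,170]),66,72,B,''),overlay(cap('top'),np.array([250,175]),66,72,B,'')]))
E
```

```text
t 12.8833 p [ 10.5  -0.7 176.2] tilt -64.19 F [ 1.1 -0.5  1.4] j [-10.  57.  61. -28. 120.  63.] open 1.001
-10,0,170,0 [-0.0111, -0.0023, 0.0707, 0.0021, 0.3566, -0.0013]
-57,0,160,0 [-0.0493, -0.0026, 0.2262, 0.0021, 0.3566, -0.0013]
```

View pics/ov5.png

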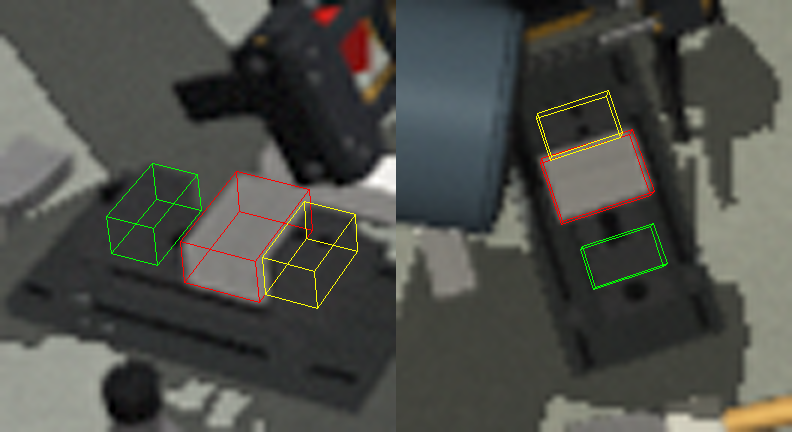

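The block lies on its side exactly within the red model box, against the fixed jaw and central on the bed. Next I straighten the tool above the jaw.

Call:
move_arm(
  increments=[
    [0, 0, 0.02, 0, 0.035, 0, 1],
    [-0.005, 0, 0.05, 0, 0.07, 0, 1],
    [-0.01, 0, 0.08, 0, 0.105, 0, 1],
    [-0.02, 0, 0.11, 0, 0.14, 0, 1],
    [-0.025, 0, 0.14, 0, 0.175, 0, 1],
    [-0.03, -0.002, 0.17, 0, 0.21, 0, 1],
    [-0.04, -0.002, 0.2, 0.001, 0.245, 0, 1],
    [-0.05, -0.0026, 0.226, 0.002, 0.28, -0.001, 1],
    [-0.05, -0.0026, 0.226, 0.002, 0.315, -0.001, 1],
    [-0.05, -0.0026, 0.226, 0.002, 0.35, -0.001, 1],
  ],
)

```text
time_s: 13.82
position: [0.472, -0.1181, 0.1548]
tcp_rot: [[0.958, 0.286, -0.025], [0.286, -0.958, -0.002], [-0.025, -0.005, -1.0]]
force: [-1.0, -0.1, 0.4]
opening: 0.999
grasp_force: 0.0
```

```bash
python3 go.py  -57.5,0,120,0 -57.5,0,49,0
```

```text
t 13.8167 p [-59.8   1.5 154.8] tilt -1.42 F [-1.   0.2  0.4] j [-27.  27. 105.  -1.  49.  47.] open 0.999
-57.5,0,120,0 [0.0105, 0.0056, 0.1159, -0.0016, 0.0079, -0.0004]
-57.5,0,49,0 [0.0164, 0.0067, 0.3524, -0.0016, 0.0079, -0.0004]
```

Call:
move_arm(
  increments=[
    [0.0105, 0.005, 0.08, -0.0016, 0.008, 0, 1],
    [0.012, 0.006, 0.18, -0.0016, 0.008, 0, 1],
    [0.014, 0.006, 0.28, -0.0016, 0.008, 0, 1],
    [0.0164, 0.0067, 0.352, -0.0016, 0.008, 0, 1],
    [0.0164, 0.0067, 0.352, -0.0016, 0.008, 0, 0.8],
    [0.0164, 0.0067, 0.352, -0.0016, 0.008, 0, 0.5],
    [0.0164, 0.0067, 0.352, -0.0016, 0.008, 0, 0.5],
    [0.0164, 0.0067, 0.352, -0.0016, 0.008, 0, 0.5],
    [0.0164, 0.0067, 0.352, -0.0016, 0.008, 0, 0.5],
    [0.0164, 0.0067, 0.352, -0.0016, 0.008, 0, 0.5],
  ],
)

```text
time_s: 14.65
position: [0.4758, -0.1196, 0.0508]
tcp_rot: [[0.958, 0.287, -0.001], [0.287, -0.958, -0.003], [-0.002, 0.002, -1.0]]
force: [-0.8, -0.4, -0.8]
opening: 0.628
grasp_force: 0.0
```

Call:
move_arm(
  increments=[
    [0, 0, 0, 0, 0, 0, 0.5],
    [0, 0, 0, 0, 0, 0, 0.5],
    [0, 0, 0, 0, 0, 0, 0.5],
    [0, 0, 0, 0, 0, 0, 0.5],
  ],
)

```text
time_s: 14.98
position: [0.4753, -0.1189, 0.0505]
tcp_rot: [[0.958, 0.286, -0.002], [0.286, -0.958, -0.001], [-0.002, 0.0, -1.0]]
force: [0.4, 2.8, 6.0]
opening: 0.568
grasp_force: 30.0
```

```bash
python3 go.py  -46,0,49,0
```

```text
t 14.9833 p [-56.8  -0.2  50.5] tilt -0.14 F [1.2 2.6 6. ] j [-27.  38. 109.  -0.  33.  46.] open 0.568
-46,0,49,0 [0.036, -0.0007, 0.0051, 0.0001, 0.0008, -0.0004]
```

Call:
move_arm(
  increments=[
    [0.007, 0, 0, 0, 0, 0, 0.5],
    [0.014, 0, 0, 0, 0, 0, 0.5],
    [0.021, 0, 0, 0, 0, 0, 0.5],
    [0.028, 0, 0, 0, 0, 0, 0.5],
    [0.035, 0, 0, 0, 0, 0, 0.5],
    [0.042, 0, 0, 0, 0, 0, 0.5],
    [0.042, 0, 0, 0, 0, 0, 0.5],
  ],
)

```text
time_s: 15.57
position: [0.4868, -0.1155, 0.0505]
tcp_rot: [[0.958, 0.287, -0.004], [0.287, -0.958, -0.001], [-0.004, 0.0, -1.0]]
force: [-2.1, 0.9, 7.6]
opening: 0.572
grasp_force: 30.0
```

```bash
python3 go.py  -40,0,50,0
```

```text
t 15.5667 p [-44.8  -0.2  50.5] tilt -0.22 F [-1.7  1.4  7.6] j [-26.  39. 108.  -0.  34.  48.] open 0.572
-40,0,50,0 [0.016, -0.0007, 0.0018, 0.0, 0.0012, -0.0003]
```

Call:
move_arm(
  increments=[
    [0.004, 0, 0, 0, 0, 0, 0.5],
    [0.008, 0, 0, 0, 0, 0, 0.5],
    [0.012, 0, 0, 0, 0, 0, 0.5],
    [0.012, 0, 0, 0, 0, 0, 0.5],
  ],
)

```text
time_s: 15.9
position: [0.4901, -0.1145, 0.0505]
tcp_rot: [[0.958, 0.287, -0.004], [0.287, -0.958, -0.001], [-0.004, 0.0, -1.0]]
force: [-3.1, 1.2, 7.7]
opening: 0.57
grasp_force: 30.0
```

Call:
move_arm(
  increments=[
    [0.004, 0, 0, 0, 0, 0, 0.5],
    [0.008, 0, 0, 0, 0, 0, 0.5],
    [0.008, 0, 0, 0, 0, 0, 0.5],
  ],
)

```text
time_s: 16.15
position: [0.4924, -0.1138, 0.0505]
tcp_rot: [[0.958, 0.287, -0.004], [0.287, -0.958, -0.001], [-0.004, 0.0, -1.0]]
force: [-3.0, 1.2, 8.7]
opening: 0.572
grasp_force: 30.0
```

```bash
python3 go.py
```

```text
t 16.15 p [-39.   -0.2  50.5] tilt -0.23 F [-2.5  2.   8.7] j [-26.  39. 107.  -0.  34.  48.] open 0.572
```

Call:
move_arm(
  increments=[
    [0.003, 0, -0.002, 0, 0, 0, 0.5],
    [0.006, 0, -0.002, 0, 0, 0, 0.5],
    [0.006, 0, -0.002, 0, 0, 0, 0.5],
  ],
)

```text
time_s: 16.4
position: [0.4942, -0.1133, 0.0506]
tcp_rot: [[0.958, 0.287, -0.004], [0.287, -0.958, -0.001], [-0.004, -0.0, -1.0]]
force: [-2.9, 0.4, 6.2]
opening: 0.572
grasp_force: 30.0
```

Call:
move_arm(
  increments=[
    [0.003, 0, 0, 0, 0, 0, 0.5],
    [0.006, 0, 0, 0, 0, 0, 0.5],
    [0.006, 0, 0, 0, 0, 0, 0.5],
  ],
)

```text
time_s: 16.65
position: [0.4961, -0.1127, 0.0506]
tcp_rot: [[0.958, 0.287, -0.004], [0.287, -0.958, -0.001], [-0.004, -0.0, -1.0]]
force: [-3.0, 1.2, 6.8]
opening: 0.572
grasp_force: 30.0
```

Call:
move_arm(
  increments=[
    [0.003, 0, 0, 0, 0, 0, 0.5],
    [0.006, 0, 0, 0, 0, 0, 0.5],
    [0.006, 0, 0, 0, 0, 0, 0.5],
  ],
)

```text
time_s: 16.9
position: [0.4978, -0.1122, 0.0505]
tcp_rot: [[0.958, 0.287, -0.004], [0.287, -0.958, -0.001], [-0.004, -0.0, -1.0]]
force: [-1.2, 1.0, 5.9]
opening: 0.569
grasp_force: 30.0
```

Call:
move_arm(
  increments=[
    [0.003, 0, 0, 0, 0, 0, 0.5],
    [0.005, 0, 0, 0, 0, 0, 0.5],
    [0.005, 0, 0, 0, 0, 0, 0.5],
  ],
)

```text
time_s: 17.15
position: [0.4992, -0.1118, 0.0505]
tcp_rot: [[0.958, 0.287, -0.004], [0.287, -0.958, -0.001], [-0.004, -0.0, -1.0]]
force: [-2.3, 1.1, 5.8]
opening: 0.571
grasp_force: 30.0
```

```bash
python3 go.py
```

```text
t 17.15 p [-31.9  -0.2  50.5] tilt -0.22 F [-1.9  1.7  5.8] j [-25.  39. 106.  -0.  35.  48.] open 0.571
```

Call:
move_arm(
  increments=[
    [0.003, 0, 0, 0, 0, 0, 0.5],
    [0.005, 0, 0, 0, 0, 0, 0.5],
    [0.005, 0, 0, 0, 0, 0, 0.5],
  ],
)

```text
time_s: 17.4
position: [0.5003, -0.1114, 0.0505]
tcp_rot: [[0.958, 0.287, -0.005], [0.287, -0.958, -0.001], [-0.005, -0.0, -1.0]]
force: [-3.5, 0.0, 6.1]
opening: 0.571
grasp_force: 30.0
```

```bash
python3 go.py
python3 - <<'E'
from fit import *
from go import V
P=(V[0],V[1],np.radians(16.7))
B=[(box(-.022,.022,-.032,.032,.037,.065,P),(0,0,255)),(box(-.050,-.022,-.025,.025,.037,.062,P),(0,255,0))]
cv2.imwrite('pics/ov6.png',overlay(cap('scene'),np.array([190,170]),80,80,B,''))
E
```

```text
t 17.4 p [-30.8  -0.2  50.5] tilt -0.27 F [-3.4  1.   6.1] j [-25.  39. 106.  -0.  35.  49.] open 0.571
```

View pics/ov6.png

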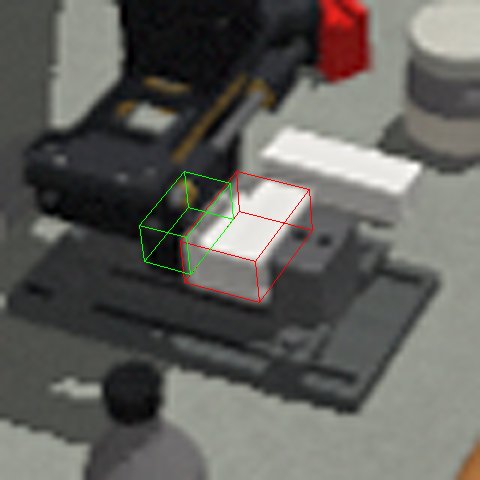

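The jaw, held by the gripper, is up close to the block, and the block looks square. Contact should be within a millimetre or two, so I keep going gently.

Call:
move_arm(
  increments=[
    [0.003, 0, 0, 0, 0, 0, 0.5],
    [0.005, 0, 0, 0, 0, 0, 0.5],
    [0.005, 0, 0, 0, 0, 0, 0.5],
  ],
)

```text
time_s: 17.7
position: [0.5003, -0.1114, 0.0506]
tcp_rot: [[0.958, 0.287, -0.007], [0.287, -0.958, -0.001], [-0.007, -0.001, -1.0]]
force: [-7.5, -2.7, 8.5]
opening: 0.569
grasp_force: 30.0
```

Call:
move_arm(
  increments=[
    [0.003, 0, 0, 0, 0, 0, 0.5],
    [0.005, 0, 0, 0, 0, 0, 0.5],
    [0.005, 0, 0, 0, 0, 0, 0.5],
  ],
)

```text
time_s: 17.95
position: [0.5004, -0.1113, 0.0505]
tcp_rot: [[0.957, 0.289, -0.01], [0.289, -0.957, -0.002], [-0.01, -0.001, -1.0]]
force: [-10.0, -6.1, 9.4]
opening: 0.574
grasp_force: 30.0
```

The jaw stalls with the force rising to about 12 N, so it bears on the block. I ease off slightly, release and rise.

Call:
move_arm(
  increments=[
    [-0.004, 0, 0, 0, 0, 0, 0.57],
    [-0.004, 0, 0, 0, 0, 0, 0.8],
    [-0.004, 0, 0, 0, 0, 0, 1],
    [-0.004, 0, 0, 0, 0, 0, 1],
    [-0.004, 0, -0.03, 0, 0, 0, 1],
    [-0.004, 0, -0.13, 0, 0, 0, 1],
    [-0.004, 0, -0.26, 0, 0, 0, 1],
    [-0.004, 0, -0.39, 0, 0, 0, 1],
    [-0.15, 0, -0.45, 0, 0, 0, 1],
    [-0.29, 0, -0.45, 0, 0, 0, 1],
  ],
)

```text
time_s: 18.78
position: [0.432, -0.1365, 0.19]
tcp_rot: [[0.957, 0.291, 0.011], [0.291, -0.957, -0.01], [0.008, 0.013, -1.0]]
force: [-0.5, -1.5, 0.3]
opening: 0.998
grasp_force: 0.0
```

```bash
python3 go.py
python3 - <<'E'
from fit import *
from go import V,RV
P=(V+RV@[.0022,0,0]);P=(P[0],P[1],np.radians(16.7))
B=[(box(-.022,.022,-.032,.032,.037,.065,P),(0,0,255)),(box(-.050,-.022,-.025,.025,.037,.062,P),(0,255,0))]
cv2.imwrite('pics/ov7.png',overlay(cap('scene'),np.array([190,170]),90,80,B,''))
E
```

```text
t 18.7833 p [-103.4   -4.6  190. ] tilt 0.47 F [-0.9 -1.3  0.3] j [-32.  21. 109.  -0.  49.  42.] open 0.998
```

View pics/ov7.png

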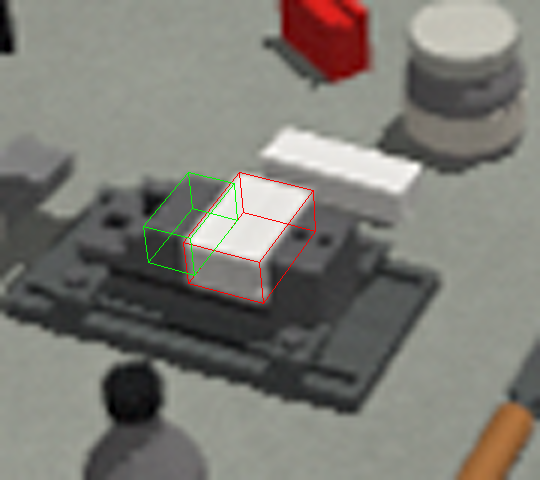

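The block lies flat and square between both jaws, nothing else has moved and the arm is clear. Handing in.

```bash
python3 -c "
from h import *
print(bot.read_state()['qvel'].round(2)); print(workorder.hand_in())"
```

```text
[3.53 4.32 0.38 3.55 4.03 7.82]
the job is handed in; nothing more can be done
None
```

The job is handed in. The block is turned, slotted face against the fixed jaw, flat and central on the bed, with the sliding jaw bearing on it and the gripper clear; the hand-in returned no verdict, so this rests on the last picture and the force readings.

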